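Push the glued-up toy base between the parts trays

ROBOT

A 7-joint arm with a two-finger parallel gripper is mounted at the origin on the work surface. World frame = base frame: x ahead of the robot, y to its left, z up, the work surface at z = 0. Lengths are in m, angles in rad, forces in N, time in s.
With the tool pointing down it reaches from about 0.425 to 0.875 m from the base axis. Payload 9.9 kg.
Tool frame: the origin (TCP) lies on the mounting face of the last link; the fingertips stand 173 mm ahead of it and the grasp point (between the pads) lies 155 mm ahead of it; z points along the fingers, x is the direction in which the jaws open and shut, and the axes are right-handed (so a half turn about z gives the same grasp; the last joint's range is limited). The gripper opens to 85 mm and grips with 20 to 120 N. Pads are 22 mm wide; open, the fingers measure 114 mm over their backs; the gripper's body (76 mm by 85 mm) begins 54 mm behind the grasp point. The pads swing forward as they close: fully open they stand 13 mm farther back than shut.
Start: joints at [-1.189, 0.576, 0.025, 1.437, -0.015, 1.129, -0.057], TCP at [0.303, 0.603, 0.405] pointing down, gripper open.
Joint ranges: [-2.76, 2.76], [-0.34, 2.15], [-1.52, 1.57], [0.19, 2.46], [-1.09, 4.23], [0.17, 1.99], [-2.82, 2.82]. Speed limits (rad/s): [2.22, 2.22, 3.01, 3.01, 3.14, 3.14, 3.14].

INTERFACE

Orientations are given as a unit quaternion [w, x, y, z].
In Python, from bench import r gives the robot as it stands.
- The arm moves only by the tool step_arm, never from a script. Its arguments are lists of equal length, an entry for each row: "delta_pos": the shift along the tool's x, y, z in units of 50 mm (1.0 is 50 mm), a list of three; "yaw": the turn about the tool's z in units of 6 degrees (1.0 is 6 degrees); "hand": the closure in counts, from 0 (fully open) to 255 (shut). A call has 1 to 20 rows; each row shifts and turns the pose as measured when the row begins, along the tool's axes as they then stand; what a row does not reach is not made up. A row lasts 1/8 s, in which the tool goes at most 62.5 mm and 10.7 degrees, less where a joint would pass 70% of its speed; a pose out of reach is approached as far as the arm can. A call is refused whole if a number of a shift passes 1 or a number of a turn 1, either way. A call with a gripper value outside its range is refused whole. The fingers move at their own pace and stop on an object; "newtons" is the grip in N (left out, the last holds). Time passes only in rows, so rows that do not move let the fingers close. It gives the time, the measured TCP pose, the force and the opening at its end, in the units of the state.
- r.observe(): the state, without advancing time (a new reading comes with each control period).
- r.read_camera(name): name is "scene" or "top" or "wrist"; returns a dict with "image" (420x560x3 uint8, red, green, blue), "mtx" (3x3 intrinsics, pixels), "dist" ([k1, k2, p1, p2, k3] as OpenCV has them; the pictures are not rectified), "origin" and "attitude" of the camera in the world; the wrist camera has in their place "tool_from_camera" (4x4, takes a point from camera to tool coordinates, whose origin is the TCP and whose axes are the tool frame's). Camera axes: x right, y down, z forward; pixel columns grow to the right and rows downward; lengths in m; the calibration is good to about 2 mm. A picture is of the moment at which its call begins: read the wrist's pose just before it. There is no depth.
- r.finish_job(): hands the job in, once; it reports no verdict.
Trained networks look in a picture, given as the dict that the camera call returned (one of the last four; its "shot" number tells which), for a name from the list of things; names that differ only in an ending like _2 or _b are one class to them, and where a whole thing is asked for, a point or a joint stands for the part that bears it (a point fixed in the world has none). Each returns a list of dicts, best first, with "p" (0 to 1); they miss things now and then, are a little off and sometimes report something else, mostly with a low value. They report only what shows in the picture. A call takes as long as a camera call. They do not tell look-alikes from the thing itself.
- r.masks_of(label, picture): "pixels" (420x560 bool, what is visible of it) and "uv" ([column, row] in pixels, amid what is visible of it).
The state is a dict: "time": time; "qpos": joint angles; "joint_velocities": joint speeds; "joint_torque": joint torques, N m; "eef_pos": TCP position; "tool_rot": TCP orientation; "contact_force": force on the tool from outside, world axes, zero at the start; "wrist_torque": the same for the moment, N m; "width": finger opening in m.
Only numpy, scipy, OpenCV 4.12 (cv2) and the standard library are available. Lean on these libraries where they do the work, as an engineer would, in place of code of your own. Each camera call takes 0.05 s, during which the arm holds its last target. There are 200 camera calls.

TASK

Put the freshly glued toy base (the pine block with the red stripe) away to dry: push it endways along the table, through the narrow gap between the blue and the yellow parts tray, all the way until its leading end sits squared up against the dark wooden stop lath on the other side. The glue is still soft, so only push it: never pick it up or tip it, it must stay flat on the table. Leave all the other things where they are, and finish with the hand clear.

Things in the scene. Friction and masses are not known exactly. Their poses are not given: they have to be found in the camera images.
- blank: the toy base: loose flat pine block 60 x 110 x 25 mm (x, y, z), about 0.12 kg, a red stripe across its middle, two dark spots on top; ends alike. Origin under its centre, y along its length. Starts flat on the table on the gate's +y side, within 0.45 rad of lengthwise to the gap, centre up to 40 mm either side of the gap's centre line. Slides with ordinary friction
- gate: two fixed trays full of wooden bits with a 68 mm gap between. Origin on the table in the middle of the gap, which runs along y from +50 mm (entry, where the toy base waits) to -50 mm (exit). Blue tray at x +34 to +144 mm, yellow tray at x -34 to -144 mm (robot's side), both 100 mm long in y, 50 mm high; corners at the gap rounded, 8 mm radius
- stop (a point): middle of the stop lath's face at the table, in line with the gap, at y = -180 mm in the gate's frame, axes as the gate's. The fixed dark wooden lath is 120 mm long (x), 15 mm thick, 20 mm high, square to the gap. With the toy base against it the base's centre is 55 mm from this point and its trailing end 20 mm past the trays
- offcut: bystander: loose wooden offcut 28 x 70 x 20 mm lying beside the place where the toy base ends, about 100 mm from the centre line on the gate's +x side; origin under its centre
- wheel: bystander: loose red toy wheel, 40 mm across, 14 mm thick, lying flat about 90 mm from the centre line on the gate's -x side, beyond the yellow tray; origin under its centre
- rocket: bystander: turned wooden toy rocket with a red nose and blue fins standing upright, 40 mm across (54 over the fins), 110 mm high; origin under its centre
- glue: bystander: white glue bottle standing, 52 mm across, 130 mm high; origin under its centre
- jar: bystander: glass jar standing, 70 mm across, 90 mm high; origin under its centre
- stool_seat: bystander: square wooden toy stool seat lying flat, 70 x 70 x 18 mm; origin under its centre
Not all that is in view belongs to the job. Leave any purple look-alike of the blank alone.

How it is judged:
On the way:
1. the toy base is inside the gap between the trays, lengthwise and flat on the table (x of blank in the frame of gate between -0.01 and 0.01 m and y of blank in the frame of gate between -0.04 and 0.04 m and angle between the y axis of blank and the y axis of gate, either way round below 0.15 rad and height (world z) of blank below 0.004 m and angle between blank's own z axis and vertical below 0.05 rad), for 0.05 s.
At the end, for the whole second after the job is handed in: the toy base lies still and flat on the table beyond the gap, its leading end against the stop lath (within 6 mm), square to it within 0.1 rad and within 25 mm of the gap's centre line (y of blank in the frame of gate between -0.132 and -0.119 m and x of blank in the frame of gate between -0.025 and 0.025 m and angle between the y axis of blank and the y axis of gate, either way round below 0.1 rad and height (world z) of blank below 0.004 m and angle between blank's own z axis and vertical below 0.05 rad and linear speed of blank below 0.01 m/s); the robot touches nothing.
It fails at once if the toy base is lifted more than 10 mm off the table or tipped by more than 0.2 rad (height (world z) of blank above 0.01 m or angle between blank's own z axis and vertical above 0.2 rad).
It fails at once if one of the bystanders is moved by more than 20 mm or knocked over (distance of any of offcut, wheel, rocket, glue, jar, stool_seat from where it was at the start of the episode above 0.02 m or angle between any of rocket, glue, jar's own z axis and vertical above 0.4 rad).
It also fails if it takes over 72 s, if anything falls off the work surface, if the arm or the gripper's body presses on something with over 40 N, if the wrist force passes 120 N, or if a joint passes its speed limit or range.

## Working session

There is one attempt and no reset: what is moved stays moved. The work goes in short steps, Python scripts to look and compute and a tool call to move; the robot and the scene stay as the last step left them, time stands still between calls to the robot, and variables do not carry over. Pictures are saved under pics/ and viewed, on a budget of 10 in all, crops included, one or two more only if the job needs it, and the job is handed in when it is done.

Besides the shell and the picture viewer there is one more tool, called after "Request:" by a JSON object that holds its "name" and its "arguments", one argument or row to a line. step_arm: Moves the arm, as the interface text tells. Its arguments: {"type":"object","properties":{"delta_pos":{"type":"array"},"yaw":{"type":"array"},"hand":{"type":"array"},"newtons":{"type":"number"}},"required":["delta_pos","yaw","hand"]}

```bash
ls; mkdir -p pics; python3 - <<'E'
from bench import r
import cv2,numpy as np
s=r.observe(); print(s['time'],s['eef_pos'],s['tool_rot'],s['width'])
a=r.read_camera('top');b=r.read_camera('scene')
for n,p in(('top',a),('scene',b)):
    cv2.imwrite(f'pics/{n}0.png',p['image'][:,:,::-1]); print(n,p['origin'],p['attitude'],p['mtx'].tolist() if hasattr(p['mtx'],'tolist') else p['mtx'],p['dist'])
for l in ['blank','gate','stop','offcut','wheel','rocket','glue','jar','stool_seat']:
    try: print(l,[(round(m['p'],2),np.round(m['uv']).tolist(),int(m['pixels'].sum())) for m in r.masks_of(l,a)])
    except Exception as e: print(l,e)
E
```

```text
pics
0.0 [0.30306574 0.60296092 0.40384808] [ 4.63023281e-04  8.51192909e-01  5.24852325e-01 -6.74207106e-04] 0.08557967155191432
top [0.33206016 0.02320633 1.22643142] [ 0.06649968 -0.66004519  0.74450169 -0.07506916] [[456.04224782375104, 0.0, 282.6178337481301], [0.0, 456.04224782375104, 207.19170976930337], [0.0, 0.0, 1.0]] [-0.02774511  0.          0.          0.          0.        ]
scene [ 1.20446599 -0.39963862  0.93326754] [-0.29517696  0.83554087  0.43361247 -0.16346938] [[389.4042216495318, 0.0, 277.8306792870294], [0.0, 389.4042216495318, 211.88626432125565], [0.0, 0.0, 1.0]] [0.01804255 0.         0.         0.         0.        ]
blank [(0.86, [234.0, 212.0], 984), (0.83, [165.0, 208.0], 984), (0.57, [245.0, 284.0], 1004)]
gate [(0.73, [302.0, 225.0], 3573)]
stop [(0.66, [298.0, 224.0], 3699)]
offcut [(0.67, [338.0, 173.0], 292)]
wheel [(0.55, [341.0, 247.0], 178)]
rocket [(0.54, [301.0, 144.0], 288)]
glue [(0.82, [100.0, 255.0], 529), (0.2, [338.0, 247.0], 177)]
jar [(0.74, [340.0, 245.0], 183), (0.66, [449.0, 207.0], 785)]
stool_seat [(0.83, [408.0, 164.0], 650)]
```

View pics/top0.png

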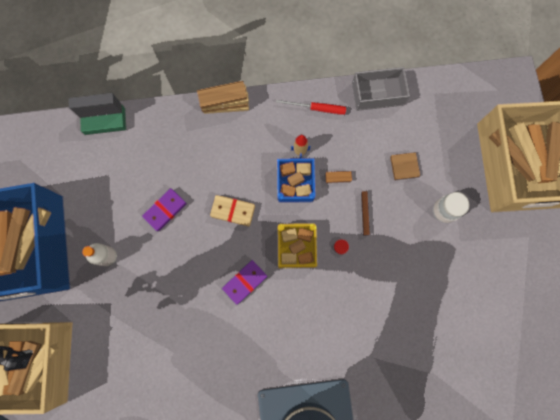

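View pics/scene0.png

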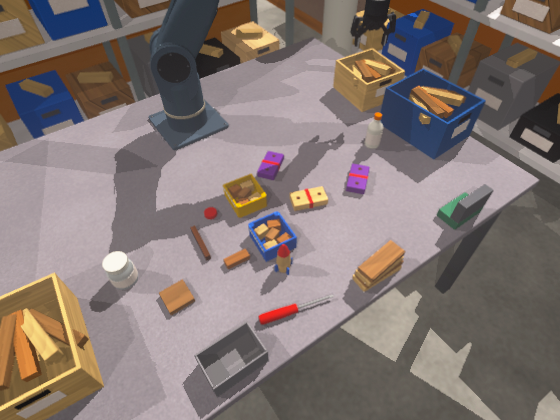

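The top view shows three candidates: pine with a red stripe at (233,210), and purple look-alikes at (165,208) and (245,284). The pine one fits the description. It lies in front of the gap between the blue tray (296,180) and the yellow tray (297,246). The stop lath is at (366,213).

```bash
cat > h.py <<'E'
from bench import r
import cv2,numpy as np
from scipy.spatial.transform import Rotation as R
def q2R(q): return R.from_quat([q[1],q[2],q[3],q[0]]).as_matrix()
def campose(p,s=None):
    if 'origin' in p: return q2R(p['attitude']),np.array(p['origin'])
    T=np.array(p['tool_from_camera']);Rt=q2R(s['tool_rot'])
    return Rt@T[:3,:3],Rt@T[:3,3]+s['eef_pos']
def unproj(p,uv,z,s=None):
    Rc,o=campose(p,s)
    n=cv2.undistortPoints(np.array(uv,float).reshape(-1,1,2),np.array(p['mtx']),np.array(p['dist']))[:,0]
    d=np.c_[n,np.ones(len(n))]@Rc.T
    return o+d*((z-o[2])/d[:,2])[:,None]
def proj(p,X,s=None):
    Rc,o=campose(p,s)
    return cv2.projectPoints(np.array(X,float),cv2.Rodrigues(Rc.T)[0],-Rc.T@o,np.array(p['mtx']),np.array(p['dist']))[0][:,0]
def rect(p,mask,z,s=None):
    c=max(cv2.findContours(mask.astype(np.uint8),cv2.RETR_EXTERNAL,cv2.CHAIN_APPROX_NONE)[0],key=cv2.contourArea)
    w=unproj(p,c[:,0],z,s)[:,:2]
    (cx,cy),(a,b),t=cv2.minAreaRect((w*1000).astype(np.float32))
    if a<b: a,b,t=b,a,t+90
    return np.array([cx,cy])/1000,a,b,(t+90)%180-90   # centre, long, short (mm), angle of long axis deg
def local(g,pts): # g=(x,y,yaw) gate frame -> world
    c,s=np.cos(g[2]),np.sin(g[2]); pts=np.array(pts,float); o=pts.copy()
    o[:,0]=g[0]+c*pts[:,0]-s*pts[:,1]; o[:,1]=g[1]+s*pts[:,0]+c*pts[:,1]; return o
def box(x0,x1,y0,y1,z): return [[x0,y0,z],[x1,y0,z],[x1,y1,z],[x0,y1,z]]
E
python3 - <<'E'
from h import *
p=r.read_camera('top'); im=p['image']; hsv=cv2.cvtColor(im,cv2.COLOR_RGB2HSV)
H,S,V=hsv[...,0],hsv[...,1],hsv[...,2]
yy,xx=np.mgrid[:420,:560]
roi=lambda a,b,c,d:(xx>a)&(xx<b)&(yy>c)&(yy<d)
m=dict(blue=(roi(270,322,150,208)&(H>100)&(H<128)&(S>120),.05),
 yellow=(roi(270,325,218,275)&(H>20)&(H<32)&(S>150),.05),
 lath=(roi(355,378,180,245)&(H<15)&(S>90),.02),
 blank=(roi(200,265,190,232)&(S>70),.025))
for k,(a,z) in m.items(): print(k,rect(p,a,z))
for l,z in(('offcut',.02),('wheel',.014),('rocket',0.),('blank',.025)):
    d=r.masks_of(l,p)[0]; print(l,unproj(p,[d['uv']],z)[0].round(3))
E
```

```text
blue (array([ 0.64255298, -0.04918192]), 121.31138610839844, 99.34748077392578, -6.879119873046875)
yellow (array([ 0.46558289, -0.03033388]), 111.75859069824219, 98.03225708007812, -6.769500732421875)
lath (array([ 0.5340014 , -0.22532625]), 115.40797424316406, 15.3978271484375, -6.0498504638671875)
blank (array([0.58385651, 0.12890439]), 111.8311538696289, 66.63804626464844, 68.80935668945312)
offcut [ 0.644 -0.158  0.02 ]
wheel [ 0.456 -0.144  0.014]
rocket [ 0.751 -0.069  0.   ]
blank [0.606 0.319 0.025]
```

Request:
{"name": "step_arm", "arguments": {
  "delta_pos": [
    [0,0,0],
    [0,0,0],
    [0,0,0],
    [0,0,0],
    [0,0,0],
    [0,0,0],
    [0,0,0],
    [0,0,0],
    [0,0,0],
    [0,0,0],
    [0,0,0],
    [0,0,0],
    [0,0,0]
  ],
  "yaw": [1,1,1,1,1,1,1,1,1,1,1,0.65,0],
  "hand": [255,255,255,255,255,255,255,255,255,255,255,255,255]
}}

```text
time: 2.42
eef_pos: [0.3027, 0.6033, 0.4049]
tool_rot: [-0.0, 0.997, -0.077, -0.0]
contact_force: [-0.3, -0.3, 0.7]
width: -0.0002
```

Request:
{"name": "step_arm", "arguments": {
  "delta_pos": [
    [0.57,0.59,0],
    [0.57,0.59,0],
    [0.57,0.59,0],
    [0.57,0.59,0],
    [0.57,0.59,0],
    [0.57,0.59,0],
    [0.57,0.59,0],
    [0.57,0.59,0],
    [0.57,0.59,0],
    [0.57,0.59,0],
    [0.57,0.59,0],
    [0.57,0.59,0],
    [0,0,0],
    [0,0,0],
    [0,0,0]
  ],
  "yaw": [0,0,0,0,0,0,0,0,0,0,0,0,0,-0.37,0],
  "hand": [255,255,255,255,255,255,255,255,255,255,255,255,255,255,255]
}}

```text
time: 4.3
eef_pos: [0.5992, 0.1941, 0.4046]
tool_rot: [-0.002, 0.999, -0.04, 0.001]
contact_force: [-0.5, 0.2, -0.0]
width: 0.0001
```

```bash
python3 - <<'E'
from h import *
s=r.observe(); p=r.read_camera('wrist')
np.set_printoptions(precision=4,suppress=True)
print(s['eef_pos'],s['tool_rot'],s['width']); print(np.array(p['tool_from_camera']))
g=(0.554,-0.040,-0.115)
im=p['image'][:,:,::-1].copy()
for b in (box(.034,.144,-.05,.05,.05),box(-.034,-.144,-.05,.05,.05),box(-.06,.06,-.195,-.18,.02)):
    cv2.polylines(im,[proj(p,local(g,b),s).astype(int)],True,(0,255,0),1)
bl=(0.584,0.129,np.radians(68.8-90))
cv2.polylines(im,[proj(p,local(bl,box(-.03,.03,-.055,.055,.025)),s).astype(int)],True,(255,255,0),1)
cv2.imwrite('pics/w1.png',im)
for m in r.masks_of('blank',p): print(m['p'],m['uv'],m['pixels'].sum(),rect(p,m['pixels'],.025,s))
E
```

```text
[0.5992 0.1941 0.4046] [-0.0019  0.9992 -0.04    0.0007] 0.0001224569356647005
[[ 1.     -0.0001 -0.0011  0.0004]
 [ 0.0005  0.9452  0.3266 -0.0835]
 [ 0.001  -0.3266  0.9452  0.031 ]
 [ 0.      0.      0.      1.    ]]
0.89 [85.3, 260.9] 6832 (array([0.3959, 0.1224]), 110.32980346679688, 76.64622497558594, -52.82460403442383)
0.73 [280.7, 43.5] 8276 (array([0.6086, 0.3133]), 109.0750961303711, 60.819461822509766, -51.250553131103516)
```

View pics/w1.png

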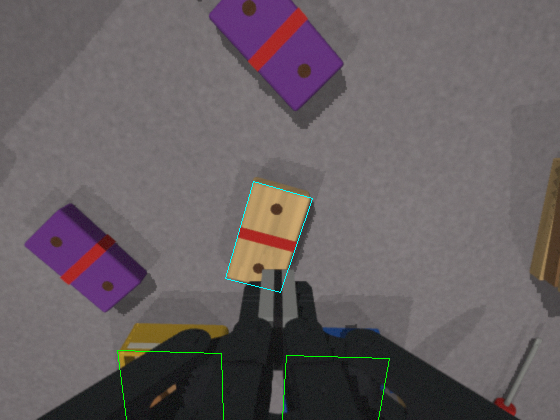

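The wrist view agrees with the estimate: the pine blank is centred at (269,237) and the overlay sits on its edges. The purple look-alikes are at (278,50) and (85,257). The gate overlay sits on the tray rims, with the near walls showing above it. The blank's trailing end is turned to +x, so I will nudge that end toward -x with the closed fingers.

Request:
{"name": "step_arm", "arguments": {
  "delta_pos": [
    [0.4,0.2,0],
    [0.4,0.2,0],
    [0.4,0.2,0],
    [0,0,0],
    [0,0,0.5],
    [0,0,0.5],
    [0,0,0.5],
    [0,0,0.5],
    [0,0,0.5],
    [0,0,0.5],
    [0,0,0.5],
    [0,0,0],
    [0,0,0]
  ],
  "yaw": [0,0,0.2,0,0,0,0,0,0,0,0,0,0],
  "hand": [255,255,255,255,255,255,255,255,255,255,255,255,255]
}}

```text
time: 6.02
eef_pos: [0.6494, 0.177, 0.2268]
tool_rot: [-0.006, 0.999, -0.039, -0.001]
contact_force: [0.8, 0.7, 0.2]
width: 0.0001
```

```bash
cat >> h.py <<'E'
G=(0.554,-0.040,-0.112)
def togate(P):
    c,s=np.cos(G[2]),np.sin(G[2]); d=np.array(P[:2])-G[:2]; return np.array([c*d[0]+s*d[1],-s*d[0]+c*d[1]])
def st():
    s=r.observe(); q=s['tool_rot']; a=np.degrees(2*np.arctan2(q[2],q[1])-G[2])
    print('t',s['time'],'tcp gate mm',(togate(s['eef_pos'])*1000).round(1),'z',round(s['eef_pos'][2]*1000,1),'yaw rel gate deg',round((a+180)%360-180,2),'F',np.round(s['contact_force'],1),'w',s['width']); return s
E
python3 -c "
from h import *
st()"
```

```text
t 6.025 tcp gate mm [ 70.5 226.3] z 226.8 yaw rel gate deg 1.95 F [0.8 0.7 0.2] w 8.1389833895807e-05
```

Request:
{"name": "step_arm", "arguments": {
  "delta_pos": [
    [0.1,0.22,0],
    [0.1,0.22,0],
    [0,0,0],
    [0,0,0.3],
    [0,0,0.3],
    [0,0,0.2],
    [0,0,0],
    [0,0,0]
  ],
  "yaw": [0.4,0,0,0,0,0,0,0],
  "hand": [255,255,255,255,255,255,255,255]
}}

```text
time: 7.02
eef_pos: [0.658, 0.1532, 0.1854]
tool_rot: [-0.006, 0.998, -0.061, -0.0]
contact_force: [-0.1, -1.0, -1.1]
width: -0.0001
```

```bash
python3 -c "
from h import *
st()"
```

```text
t 7.025 tcp gate mm [ 81.8 203.6] z 185.4 yaw rel gate deg -0.62 F [-0.1 -1.  -1.1] w -8.25637405712306e-05
```

Request:
{"name": "step_arm", "arguments": {
  "delta_pos": [
    [-0.12,0,0],
    [-0.12,0,0],
    [-0.12,0,0],
    [-0.12,0,0],
    [-0.12,0,0],
    [0,0,0],
    [0,0,0]
  ],
  "yaw": [0,0,0,0,0,0,0],
  "hand": [255,255,255,255,255,255,255]
}}

```text
time: 7.9
eef_pos: [0.6262, 0.1575, 0.1869]
tool_rot: [-0.007, 0.998, -0.061, 0.001]
contact_force: [-0.1, 0.2, -0.0]
width: 0.0001
```

```bash
cat >> h.py <<'E'
def blank(z=.025):
    p=r.read_camera('top'); im=p['image']; hsv=cv2.cvtColor(im,cv2.COLOR_RGB2HSV).astype(int)
    m=(hsv[...,1]>100)&(hsv[...,2]>110)&((hsv[...,0]<32)|(hsv[...,0]>170))
    return p,m
E
python3 - <<'E'
from h import *
s=st()
p=r.read_camera('top')
for m in r.masks_of('blank',p):
    c,a,b,t=rect(p,m['pixels'],.025); print(round(m['p'],2),np.round(m['uv']),(togate(c)*1000).round(1),round(a),round(b),round(t-90-np.degrees(G[2]),1))
cv2.imwrite('pics/t2.png',cv2.resize(p['image'][140:300,180:400,::-1],None,fx=3,fy=3))
E
```

```text
t 7.9 tcp gate mm [ 49.7 204.4] z 186.9 yaw rel gate deg -0.59 F [-0.1  0.2 -0. ] w 0.00014396717655784693
0.82 [235. 213.] [ -1.1 159.4] 96 63 -5.3
0.79 [246. 284.] [-182.6  136.9] 109 64 -137.9
```

View pics/t2.png

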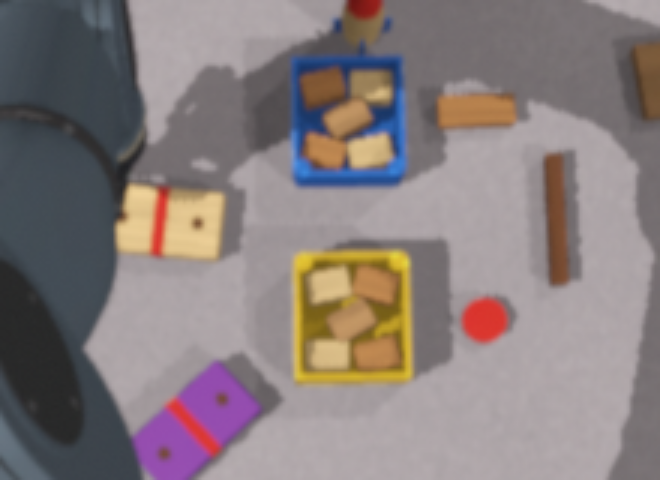

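The nudge worked. The blank, at (170,222) in the crop, is now about -5° off with its centre near the centre line, and the trays, offcut, wheel and lath are untouched. Next I go round behind the trailing end with the fingers a little open, which gives a wide flat contact.

Request:
{"name": "step_arm", "arguments": {
  "delta_pos": [
    [0.25,0,0],
    [0.1,0,0],
    [0,-0.4,0],
    [0,-0.4,0],
    [0,-0.2,0],
    [0,0,0],
    [-0.4,0,0],
    [-0.4,0,0],
    [-0.4,0,0],
    [0,0,0],
    [0,0,0]
  ],
  "yaw": [0,0,0,0,0,0,0,0,0,0,0],
  "hand": [255,255,255,255,219,219,219,219,219,219,219]
}}

```text
time: 9.38
eef_pos: [0.5907, 0.216, 0.1873]
tool_rot: [-0.006, 0.998, -0.061, 0.001]
contact_force: [0.1, -0.3, 0.1]
width: 0.012
```

```bash
python3 - <<'E'
from h import *
s=st(); p=r.read_camera('wrist')
im=p['image'][:,:,::-1].copy()
for b in (box(.034,.144,-.05,.05,.05),box(-.034,-.144,-.05,.05,.05),box(-.03,.03,.111,.221,.025)):
    cv2.polylines(im,[proj(p,local(G,b),s).astype(int)],True,(0,255,0),1)
for z in (.133,.123):   # width of fingers ±34 mm, 40/50 mm above tips
    X=np.array([[-.034,-.011,z],[.034,-.011,z]])@q2R(s['tool_rot']).T+s['eef_pos']; cv2.polylines(im,[proj(p,X,s).astype(int)],False,(0,0,255),1)
cv2.imwrite('pics/w3.png',im)
E
```

```text
t 9.375 tcp gate mm [  7.9 258.5] z 187.3 yaw rel gate deg -0.54 F [ 0.1 -0.3  0.1] w 0.011979066163645177
```

View pics/w3.png

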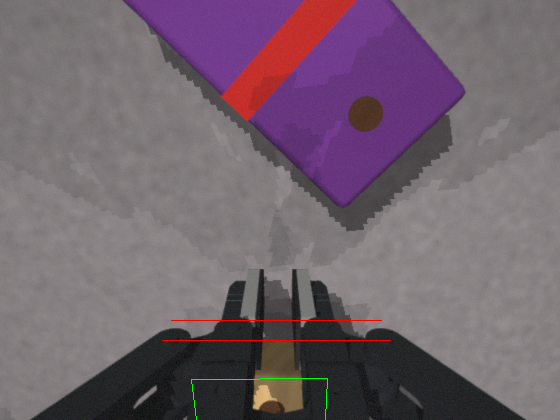

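The wrist view shows the fingers clear behind the blank. The near purple block's corner is at (343,205), well away. At tray-rim height the fingers are about ±19 mm wide, inside the ±34 mm gap. I will open them slightly more and push to the entry.

Request:
{"name": "step_arm", "arguments": {
  "delta_pos": [
    [-0.1,0,0],
    [0,0,0],
    [0,0.2,0],
    [0,0.2,0],
    [0,0.15,0],
    [0,0.15,0],
    [0,0.15,0],
    [0,0.15,0],
    [0,0.15,0],
    [0,0.15,0],
    [0,0,0],
    [0,0,0]
  ],
  "yaw": [-0.05,0,0,0,0,0,0,0,0,0,0,0],
  "hand": [195,195,195,195,195,195,195,195,195,195,195,195]
}}

```text
time: 10.92
eef_pos: [0.5787, 0.1462, 0.1865]
tool_rot: [-0.006, 0.998, -0.059, 0.002]
contact_force: [0.2, 0.8, -0.0]
width: 0.0202
```

```bash
cat >> h.py <<'E'
def look(n):
    s=st(); p=r.read_camera('top')
    for m in r.masks_of('blank',p):
        c,a,b,t=rect(p,m['pixels'],.025); print(round(m['p'],2),np.round(m['uv']),(togate(c)*1000).round(1),round(a),round(b),round(t-90-np.degrees(G[2]),1))
    cv2.imwrite(f'pics/{n}.png',cv2.resize(p['image'][140:300,180:400,::-1],None,fx=3,fy=3))
E
python3 -c "
from h import *
look('t4')"
```

```text
t 10.925 tcp gate mm [  3.7 187.8] z 186.5 yaw rel gate deg -0.34 F [ 0.2  0.8 -0. ] w 0.02017380352764681
0.79 [252. 215.] [  4.8 123.4] 107 60 -0.5
0.71 [157. 204.] [ 26.1 370.3] 107 26 -133.3
0.61 [246. 286.] [-180.5  137.9] 109 59 -135.5
```

View pics/t4.png

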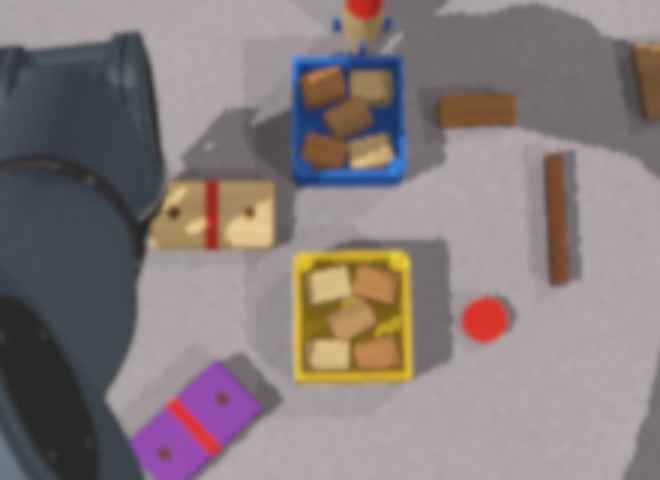

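```bash
python3 - <<'E'
from h import *
p=r.read_camera('top'); x0,y0,k=225,150,6
im=cv2.resize(p['image'][y0:y0+100,x0:x0+130,::-1],None,fx=k,fy=k,interpolation=cv2.INTER_NEAREST)
def dr(b,col):
    uv=proj(p,local(G,b)); cv2.polylines(im,[np.round((uv-[x0,y0]+.5)*k).astype(int)],True,col,1)
dr(box(.034,.144,-.05,.05,.05),(0,255,0));dr(box(-.034,-.144,-.05,.05,.05),(0,255,0))
dr(box(.034,.144,-.05,.05,0),(255,255,255));dr(box(-.034,-.144,-.05,.05,0),(255,255,255))
dr(box(-.03,.03,.0665,.1765,.025),(255,0,255))
cv2.imwrite('pics/t5.png',im)
E
```

```text
(no output)
```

View pics/t5.png

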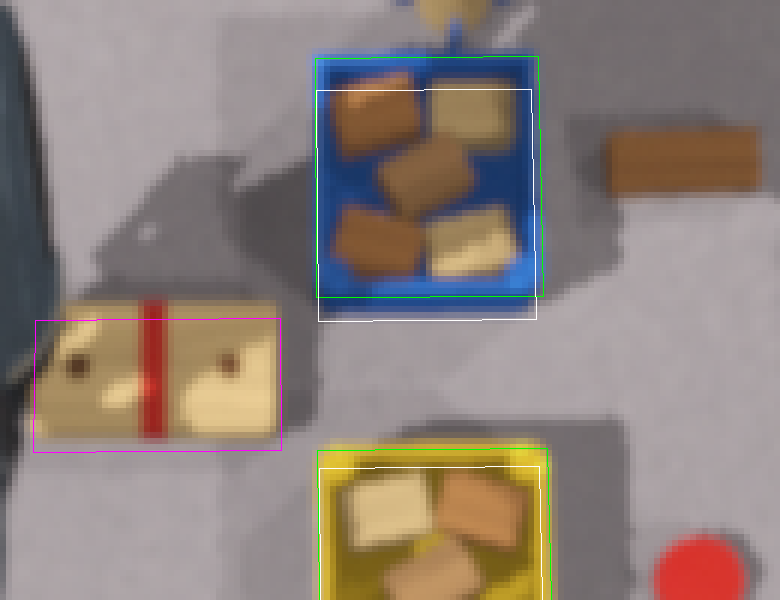

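The enlarged crop shows the true gate about 3.5 mm further to +x than my frame (rim edges at rows 440 and 50, overlay at 449 and 57). The blank, with edges at rows 302 and 437, is then about +2 mm off centre and parallel, so it fits. I push it into the gap.

Request:
{"name": "step_arm", "arguments": {
  "delta_pos": [
    [0,0.15,0],
    [0,0.15,0],
    [0,0.15,0],
    [0,0.15,0],
    [0,0.15,0],
    [0,0.15,0],
    [0,0.15,0],
    [0,0.15,0],
    [0,0.15,0],
    [0,0.15,0],
    [0,0.15,0],
    [0,0.15,0],
    [0,0.15,0],
    [0,0.15,0],
    [0,0,0],
    [0,0,0]
  ],
  "yaw": [0,0,0,0,0,0,0,0,0,0,0,0,0,0,0,0],
  "hand": [195,195,195,195,195,195,195,195,195,195,195,195,195,195,195,195]
}}

```text
time: 13.08
eef_pos: [0.5653, 0.0848, 0.1848]
tool_rot: [-0.038, 0.999, -0.034, -0.001]
contact_force: [-0.2, 2.7, 1.4]
width: 0.0202
```

```bash
sed -i 's/^G=.*/G=(0.5575,-0.0404,-0.112)/' h.py; python3 -c "
from h import *
look('t6')"
```

```text
t 13.075 tcp gate mm [ -6.3 125.3] z 184.8 yaw rel gate deg 2.57 F [-0.2  2.7  1.4] w 0.02017233503967705
0.85 [164. 208.] [  8.8 355.2] 109 71 -134.1
0.58 [284. 212.] [-1.3 37. ] 62 41 -85.2
```

View pics/t6.png

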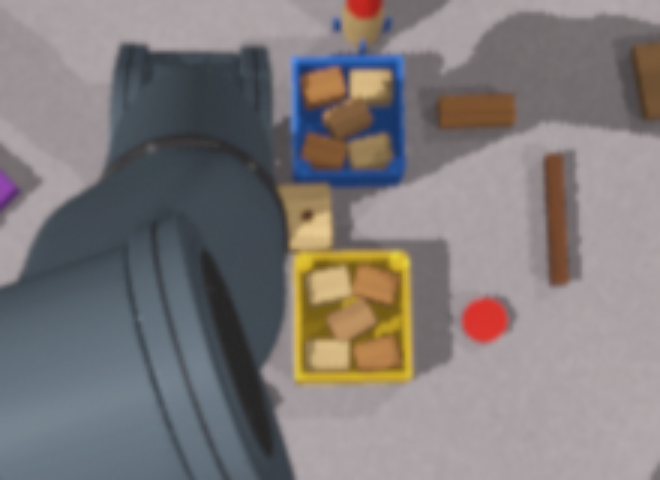

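```bash
python3 - <<'E'
from h import *
s=r.observe(); np.set_printoptions(precision=3,suppress=True)
print(s['qpos'],s['joint_torque'],s['joint_velocities'],s['wrist_torque'])
Rt=q2R(s['tool_rot']);print(Rt)
print('tip gate',togate(s['eef_pos']+Rt[:,2]*.173)*1000)
p=r.read_camera('top'); m=[m for m in r.masks_of('blank',p) if abs(m['uv'][0]-284)<15][0]['pixels']
w=unproj(p,np.argwhere(m)[:,::-1],.025); g=np.array([togate(a) for a in w])*1000
print(g.min(0),g.max(0))
E
```

```text
[-0.298  0.711  0.143  1.941 -0.351  0.507  0.052] [  0.211 -72.013   4.669 -15.065  -0.232   0.059   0.004] [-0.003  0.001  0.     0.002  0.    -0.001 -0.   ] [-0.102  0.041  0.003]
[[ 0.998 -0.067  0.   ]
 [-0.066 -0.995  0.076]
 [-0.005 -0.076 -0.997]]
tip gate [ -7.739 138.518]
[-32.244  16.323] [30.5   61.761]
```

```bash
python3 - <<'E'
from h import *
p=r.read_camera('scene')
cv2.imwrite('pics/s7.png',cv2.resize(p['image'][110:290,180:380,::-1],None,fx=3.3,fy=3.3,interpolation=cv2.INTER_CUBIC))
E
```

```text
(no output)
```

View pics/s7.png

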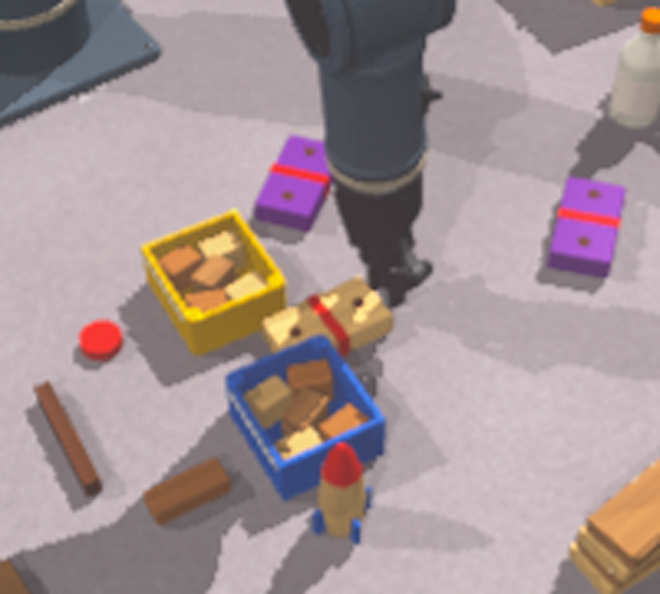

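```bash
python3 - <<'E'
from h import *
from scipy.optimize import minimize
p=r.read_camera('scene')
uv=np.array([[265,322],[362,280],[392,316],[347,338]])/3.3+[180,110]
w=unproj(p,uv,.025)
print('pts gate',[ (togate(a)*1000).round(1).tolist() for a in w])
# check calibration in this camera: yellow rim corners (left, bottom, right, top)
y=unproj(p,np.array([[143,246],[192,322],[284,279],[237,212]])/3.3+[180,110],.05); print('yellow',[ (togate(a)*1000).round(1).tolist() for a in y])
m=[m for m in r.masks_of('blank',p)]
for k in m: print(k['p'],k['uv'],k['pixels'].sum())
M=[k for k in m if abs(k['uv'][0]-280)<20 and abs(k['uv'][1]-207)<20][0]['pixels'].astype(np.uint8)
def sil(v,z=(0,.025)):
    c,s=np.cos(v[2]),np.sin(v[2]); im=np.zeros((420*4,560*4),np.uint8)
    X=[]
    for zz in z:
        for a,b,_ in box(-.03,.03,-.055,.055,0): X.append([v[0]/1000+c*a-s*b,v[1]/1000+s*a+c*b,zz])
    h=cv2.convexHull((proj(p,local(G,X))*4+2).astype(np.float32)).astype(np.int32)
    cv2.fillConvexPoly(im,h,1); 
    # occlude by blue tray
    B=[q for zz in(0,.05) for q in box(.034,.144,-.05,.05,zz)]
    cv2.fillConvexPoly(im,cv2.convexHull((proj(p,local(G,B))*4+2).astype(np.float32)).astype(np.int32),0)
    return cv2.resize(im*255,(560,420),interpolation=cv2.INTER_AREA)/255
def cost(u): return np.abs(sil([u[0],u[1],u[2]/100])-M).sum()
best=min((minimize(cost,[x,71,a],method='Nelder-Mead',options=dict(initial_simplex=[[x,71,a],[x+6,71,a],[x,79,a],[x,71,a+8]])) for x in(0,5) for a in(-8,0,8)),key=lambda o:o.fun)
print(best.x,best.fun,M.sum())
E
```

```text
pts gate [[-22.6, 18.0], [-24.2, 121.8], [28.3, 124.0], [31.1, 74.8]]
yellow [[-143.7, -49.0], [-35.3, -47.8], [-41.0, 48.4], [-140.8, 48.6]]
0.93 [358.6, 180.2] 550
0.77 [282.4, 205.0] 544
[-3.07015721 69.71108512  8.74202865] 63.71764705882353 544
```

The scene view shows the blank's nose entering the gap, turned slightly ccw (about +2 to 4°), with its +x leading corner rubbing the blue tray's rounded corner. The hand also tilted about 4° while it was resisted. I will back off, shift to +x, turn slightly cw and push on the +x half so the nose swings to -x.

Request:
{"name": "step_arm", "arguments": {
  "delta_pos": [
    [0,-0.3,0.02],
    [0,0,0],
    [0.2,0,0],
    [0.2,0,0],
    [0,0,0],
    [0,0,0]
  ],
  "yaw": [0,0,0,0.5,0,0],
  "hand": [195,195,195,195,195,195]
}}

```text
time: 14.18
eef_pos: [0.5881, 0.1002, 0.1848]
tool_rot: [-0.038, 0.997, -0.061, -0.002]
contact_force: [-1.2, 0.7, -0.1]
width: 0.0202
```

```bash
cat >> h.py <<'E'
def tip():
    s=st(); Rt=q2R(s['tool_rot']); t=s['eef_pos']+Rt[:,2]*.173
    print('tip gate mm',(togate(t)*1000).round(1),'z',round(t[2]*1000,1),'tool z',Rt[:,2].round(3),'pushdir in tool',(Rt.T@[-np.sin(-G[2])*1.,-np.cos(G[2]),0]).round(3))
E
python3 -c "
from h import *
tip()"
```

```text
t 14.175 tcp gate mm [ 14.7 143.1] z 184.8 yaw rel gate deg -0.58 F [-1.2  0.7 -0.1] w 0.020188855172659406
tip gate mm [ 13.3 156.2] z 12.3 tool z [ 0.001  0.076 -0.997] pushdir in tool [ 0.01   0.997 -0.076]
```

Request:
{"name": "step_arm", "arguments": {
  "delta_pos": [
    [0,0.15,-0.02],
    [0,0.15,-0.02],
    [0,0.15,-0.02],
    [0,0.15,-0.02],
    [0,0.15,-0.02]
  ],
  "yaw": [0,0,0,0,0],
  "hand": [195,195,195,195,195]
}}

```text
time: 14.8
eef_pos: [0.5827, 0.0598, 0.1871]
tool_rot: [-0.038, 0.997, -0.061, -0.002]
contact_force: [0.3, 0.3, -0.4]
width: 0.0203
```

```bash
cat >> h.py <<'E'
def vis():
    p=r.read_camera('top')
    for m in r.masks_of('blank',p):
        if 195<m['uv'][1]<225 and m['uv'][0]>240:
            g=np.array([togate(a) for a in unproj(p,np.argwhere(m['pixels'])[:,::-1],.025)])*1000
            y0=g[:,1].min(); e=[]
            for lo,hi in((y0+4,y0+14),(y0+22,y0+34)):   # side edges near the nose / further back
                k=g[(g[:,1]>lo)&(g[:,1]<hi)]; e.append(np.percentile(k[:,0],[2,98]).round(1).tolist() if len(k) else None)
            L=[(x,g[abs(g[:,0]-x)<4][:,1].min().round(1)) for x in(-20,-8,8,20) if (abs(g[:,0]-x)<4).any()]
            print('blank p',m['p'],'lead y',y0.round(1),'edges',e,'front',L)
E
python3 -c "
from h import *
tip();vis()"
```

```text
t 14.8 tcp gate mm [ 13.8 102.4] z 187.1 yaw rel gate deg -0.58 F [ 0.3  0.3 -0.4] w 0.020262708730705226
tip gate mm [ 12.4 115.5] z 14.6 tool z [ 0.     0.076 -0.997] pushdir in tool [ 0.01   0.997 -0.075]
blank p 0.66 lead y -5.6 edges [[-29.8, 22.0], [-29.7, 22.2]] front [(-20, np.float64(-5.0)), (-8, np.float64(-5.2)), (8, np.float64(-5.4)), (20, np.float64(-5.6))]
```

The blank squared up and moves freely, with its leading end at y≈-6. I recentre the hand and keep pushing.

Request:
{"name": "step_arm", "arguments": {
  "delta_pos": [
    [0,-0.15,0],
    [-0.18,0,0],
    [0,0,0],
    [0,0.15,-0.012],
    [0,0.15,-0.012],
    [0,0.15,-0.012],
    [0,0.15,-0.012],
    [0,0.15,-0.012],
    [0,0.15,-0.012],
    [0,0.15,-0.012],
    [0,0.15,-0.012]
  ],
  "yaw": [0,0,0,0,0,0,0,0,0,0,0],
  "hand": [195,195,195,195,195,195,195,195,195,195,195]
}}

```text
time: 16.27
eef_pos: [0.5662, 0.0051, 0.1881]
tool_rot: [-0.038, 0.997, -0.061, -0.002]
contact_force: [0.7, 0.4, 0.5]
width: 0.0202
```

```bash
python3 -c "
from h import *
tip();vis()"
```

```text
t 16.275 tcp gate mm [ 3.6 46.2] z 188.1 yaw rel gate deg -0.6 F [0.7 0.4 0.5] w 0.020166955571678094
tip gate mm [ 2.1 59.2] z 15.6 tool z [ 0.     0.076 -0.997] pushdir in tool [ 0.01   0.997 -0.075]
```

Request:
{"name": "step_arm", "arguments": {
  "delta_pos": [
    [0,0.15,-0.012],
    [0,0.15,-0.012],
    [0,0.15,-0.012],
    [0,0.15,-0.012],
    [0,0.15,-0.012],
    [0,0.15,-0.012],
    [0,0.15,-0.012],
    [0,0.15,-0.012]
  ],
  "yaw": [0,0,0,0,0,0,0,0],
  "hand": [195,195,195,195,195,195,195,195]
}}

```text
time: 17.38
eef_pos: [0.5584, -0.0587, 0.1884]
tool_rot: [-0.038, 0.997, -0.061, -0.002]
contact_force: [1.3, -0.4, 0.2]
width: 0.0203
```

```bash
python3 -c "
from h import *
tip();vis();look('t8')"
```

```text
t 17.375 tcp gate mm [  2.9 -18.1] z 188.4 yaw rel gate deg -0.62 F [ 1.3 -0.4  0.2] w 0.020275407489536854
tip gate mm [ 1.5 -5.2] z 15.9 tool z [ 0.     0.075 -0.997] pushdir in tool [ 0.01   0.997 -0.075]
t 17.475 tcp gate mm [  2.9 -18.9] z 188.4 yaw rel gate deg -0.7 F [-0.4 -0.7 -1. ] w 0.01984709363449306
0.94 [243. 290.] [-196.4  149.1] 76 57 -135.5
0.87 [164. 206.] [  8.8 356.3] 111 69 -133.7
```

View pics/t8.png

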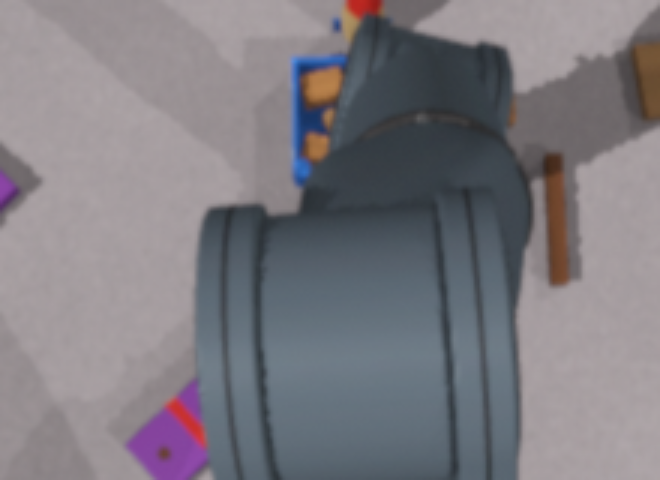

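The arm hides the blank in the top view. By dead reckoning its leading end is at y≈-126. I continue slowly and use the scene camera from here.

Request:
{"name": "step_arm", "arguments": {
  "delta_pos": [
    [0,0.15,-0.012],
    [0,0.15,-0.012],
    [0,0.15,-0.012],
    [0,0.15,-0.012],
    [0,0.12,-0.01]
  ],
  "yaw": [0,0,0,0,0],
  "hand": [195,195,195,195,195]
}}

```text
time: 18.2
eef_pos: [0.5538, -0.0957, 0.1885]
tool_rot: [-0.038, 0.997, -0.061, -0.002]
contact_force: [-0.7, 1.5, 0.1]
width: 0.0202
```

```bash
python3 - <<'E'
from h import *
tip()
p=r.read_camera('scene')
for m in r.masks_of('blank',p):
    if m['uv'][0]<300: print(m['p'],m['uv'],m['pixels'].sum(),rect(p,m['pixels'],.025))
cv2.imwrite('pics/s9.png',cv2.resize(p['image'][160:290,160:320,::-1],None,fx=4.5,fy=4.5,interpolation=cv2.INTER_CUBIC))
E
```

```text
t 18.2 tcp gate mm [  2.5 -55.4] z 188.5 yaw rel gate deg -0.56 F [-0.7  1.5  0.1] w 0.020229294921814276
tip gate mm [  1.  -42.4] z 16.0 tool z [-0.     0.076 -0.997] pushdir in tool [ 0.009  0.997 -0.075]
0.84 [226.2, 229.0] 754 (array([ 0.54642102, -0.15303819]), 111.01148986816406, 75.12129974365234, 83.29412078857422)
0.56 [267.0, 162.2] 494 (array([0.39693231, 0.11060896]), 129.60467529296875, 65.47643280029297, -52.2558708190918)
0.49 [173.4, 297.2] 699 (array([ 0.66280322, -0.35856104]), 78.10150146484375, 67.55785369873047, 0.0982154831290245)
```

View pics/s9.png

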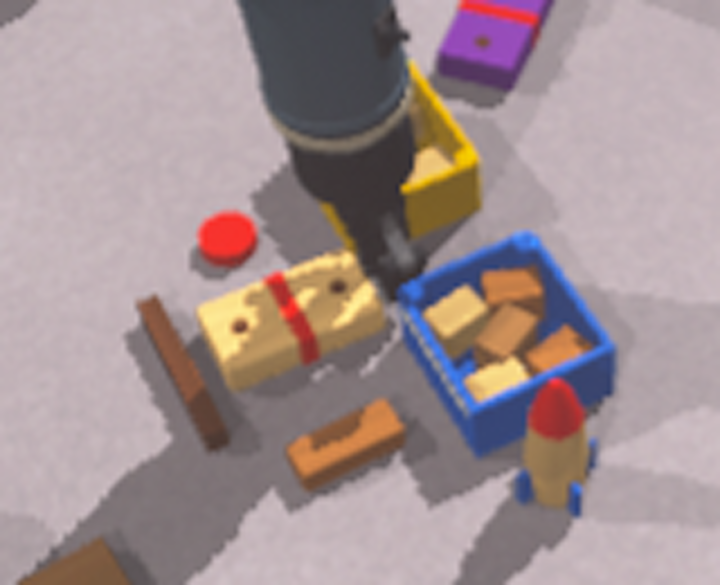

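The blank is through the gap, centred and square (long axis 83.3°, gate 83.6°). A gap of about 17 mm remains to the lath at (185,375). I close it gently.

Request:
{"name": "step_arm", "arguments": {
  "delta_pos": [
    [0,0.1,-0.008],
    [0,0.1,-0.008],
    [0,0.08,-0.006]
  ],
  "yaw": [0,0,0],
  "hand": [195,195,195]
}}

```text
time: 18.68
eef_pos: [0.5521, -0.1102, 0.1886]
tool_rot: [-0.038, 0.997, -0.061, -0.002]
contact_force: [-0.5, -0.1, -0.5]
width: 0.0198
```

```bash
cat >> h.py <<'E'
def sc():
    tip(); p=r.read_camera('scene'); M=[m for m in r.masks_of('blank',p) if abs(m['uv'][0]-222)<20 and abs(m['uv'][1]-231)<15]
    if M:
        c,a,b,t=rect(p,M[0]['pixels'],.025); print('blank scene gate',(togate(c)*1000).round(1),round(a),round(b),round(t-90-np.degrees(G[2]),1))
E
python3 -c "
from h import *
sc()"
```

```text
t 18.675 tcp gate mm [  2.4 -70. ] z 188.6 yaw rel gate deg -0.55 F [-0.5 -0.1 -0.5] w 0.019791942478824417
tip gate mm [  1.  -56.9] z 16.1 tool z [ 0.     0.076 -0.997] pushdir in tool [ 0.009  0.997 -0.075]
blank scene gate [   1.  -126.2] 110 74 -1.0
```

Request:
{"name": "step_arm", "arguments": {
  "delta_pos": [
    [0,0.07,-0.005],
    [0,0.07,-0.005]
  ],
  "yaw": [0,0],
  "hand": [195,195]
}}

```text
time: 19.02
eef_pos: [0.5514, -0.1124, 0.1885]
tool_rot: [-0.041, 0.997, -0.059, -0.004]
contact_force: [0.7, 12.3, 1.8]
width: 0.0203
```

```bash
python3 -c "
from h import *
sc()"
```

```text
t 19.025 tcp gate mm [  2.  -72.3] z 188.5 yaw rel gate deg -0.3 F [ 0.7 12.3  1.8] w 0.02031904722804401
tip gate mm [  0. -58.] z 16.1 tool z [-0.002  0.083 -0.997] pushdir in tool [ 0.005  0.997 -0.082]
blank scene gate [  -0.9 -126.4] 110 78 2.5
```

12 N in the push direction shows the blank is against the lath. I retreat along the gap, then lift and move aside.

Request:
{"name": "step_arm", "arguments": {
  "delta_pos": [
    [0,-0.2,0.015],
    [0,-0.3,0.02],
    [0,-0.3,0.02],
    [0,0,-0.2],
    [0,0,-0.6],
    [0,0,-0.8],
    [0,0,-0.8],
    [0,0,-0.8],
    [0,0,-0.8],
    [0,-0.8,0],
    [0,-0.8,0],
    [0,-0.8,0],
    [0,-0.8,0],
    [0,-0.8,0],
    [0,-0.8,0],
    [0,-0.8,0],
    [0,0,0],
    [0,0,0]
  ],
  "yaw": [0,0,0,0,0,0,0,0,0,0,0,0,0,0,0,0,0,0],
  "hand": [195,195,195,195,195,195,195,195,195,195,195,195,195,195,195,195,195,195]
}}

```text
time: 21.38
eef_pos: [0.5898, 0.1903, 0.4286]
tool_rot: [-0.038, 0.997, -0.064, 0.002]
contact_force: [-0.2, -1.3, -0.4]
width: 0.0204
```

```bash
python3 -c "
from h import *
sc();look('t10')
p=r.read_camera('top')
for l in ('offcut','wheel','rocket','glue','jar','stool_seat'): print(l,[np.round(m['uv']).tolist() for m in r.masks_of(l,p)])
for m in r.masks_of('blank',p):
    if abs(m['uv'][1]-213)<20 and m['uv'][0]>300:
        w=unproj(p,np.argwhere(m['pixels'])[:,::-1],.025); g=np.array([togate(a) for a in w])*1000; print(g.min(0),g.max(0))
"
```

```text
t 21.375 tcp gate mm [  6.3 232.9] z 428.6 yaw rel gate deg -0.94 F [-0.2 -1.3 -0.4] w 0.020389040203063737
tip gate mm [  6.2 246. ] z 256.1 tool z [ 0.008  0.076 -0.997] pushdir in tool [ 0.016  0.997 -0.076]
blank scene gate [  -1.1 -127. ] 111 79 -0.3
t 21.475 tcp gate mm [  6.3 232.8] z 428.5 yaw rel gate deg -0.96 F [-0.2  0.5 -0.3] w 0.02001956944100399
0.97 [341. 216.] [  -6.2 -123.6] 113 65 -0.5
0.83 [254. 281.] [-179.5  131.7] 93 61 -137.7
offcut [[336.0, 175.0]]
wheel []
rocket [[302.0, 147.0]]
glue [[98.0, 254.0]]
jar [[449.0, 206.0]]
stool_seat [[405.0, 165.0], [448.0, 205.0]]
[ -39.01351676 -178.85655864] [ 23.89918348 -68.74764036]
```

View pics/t10.png

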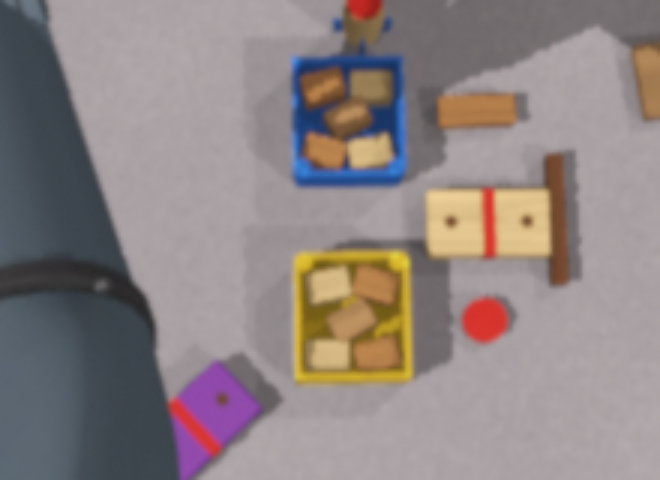

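The blank lies against the lath with its leading edge at column 551. The offcut (477,110), wheel (485,320) and rocket are where they started, and the hand is clear.

```bash
python3 -c "
from h import *
print(r.finish_job())"
```

```text
the job is handed in; nothing more can be done
None
```

The toy base was pushed flat through the gap and now rests against the stop lath. I handed the job in at about 21.5 s of the 72 s allowed, with the hand clear; no verdict was reported.

**How it went:** I nudged the trailing end sideways to straighten the base, then pushed it endways with the fingers slightly open. At the entry it rubbed the blue tray's rounded corner and turned a few degrees. I backed off and pushed on its +x half, and it squared up and went through freely. I stopped when the push force reached about 12 N at the lath.

**Last checks:**

| Check | Measured | Allowed |
|---|---|---|
| y in the gate frame | -124 mm (top camera), -127 mm (scene camera) | -132 to -119 mm |
| Angle to the gap | within about 0.5° (both cameras) | below 0.1 rad (5.7°) |
| x in the gate frame | -6 mm (top camera), -1 mm (scene camera) | ±25 mm |

**Disagreements and gaps:**
- The two cameras differ by about 5 mm in x.
- The top-camera estimate of the gate was about 3.5 mm off in x at first. I corrected it from an enlarged crop.
- The hand tilted about 4° during the jam. The interface offers no way to undo that, but it did no harm.
- The base could not be seen while it was in the middle of the gap, so its place there rests on the hand's position.
- In the final top view the offcut, rocket, glue, jar and stool seat were within a few pixels of their starting places. The network missed the wheel there, but the picture shows it unmoved.

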